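# Set the large polariser mount to 60 degrees

## Robot

A 6-joint arm with a two-finger parallel gripper is mounted at the origin on a cart in front of the work surface, level with it; the furniture and walls round the work are solid. World frame = base frame: x ahead of the robot, y to its left, z up, the work surface at z = 0. Lengths are in m, angles in degrees, forces in N, time in s.
With the tool pointing down it reaches from about 0.35 to 0.725 m from the base axis. Payload 4.3 kg.
Tool frame: the origin (TCP) lies at the very end of the fingers, on their centre line; the grasp point (between the pads) lies 19 mm behind it; z points along the fingers, y is the line along which they close (so a half turn about z gives the same grasp; the last joint's range is limited). The gripper opens to 85 mm and grips with 20 to 120 N. Pads are 22 mm wide; open, the fingers measure 114 mm over their backs; the gripper's body (76 mm by 85 mm) begins 54 mm behind the grasp point. The pads swing forward as they close: fully open they stand 13 mm farther back than shut.
Start: joints at [65.988, 21.618, 4.641, 73.018, 0, 83.68], TCP at [0.175, 0.548, 0.231] pointing down, gripper open.
Joint ranges: [-156.06, 156.06], [-48.1, 94.91], [-58.44, 69.94], [-101.28, 121.22], [-78.64, 73.56], [-180, 180]. Speed limits (degrees/s): [147.25, 147.25, 180, 180, 180, 180].

## Interface

Orientations are given as [roll, pitch, yaw] about the fixed x, y, z axes, in that order (R = Rz(yaw) Ry(pitch) Rx(roll)).
In Python, from cell import robot gives the robot as it stands.
- The arm moves only by the shell command python3 -m crank 'ROWS'. ROWS is JSON, one flat list of numbers, 7 for each row, row after row: the finger opening in mm, from 0 to 85.4, then the shift along the tool's x, y, z in mm, then the turn, a rotation vector about the tool's x, y, z in degrees. In form: [jaw, x, y, z, wx, wy, wz, jaw, x, y, z, wx, wy, wz, ...]. A call has exactly 8 rows; each row is the pose to reach, as a shift and turn from the pose commanded when the call began, along the tool's axes at that moment; what a row does not reach only later rows make up. A row lasts 1/8 s, in which the tool goes at most 62.5 mm and 10.7 degrees, less where a joint would pass 70% of its speed; a pose out of reach is approached as far as the arm can. A call with a gripper value outside its range is refused whole. The fingers move at their own pace and stop on an object; the grip force is fixed at half the most. Time passes only in rows, so rows that repeat a pose let the fingers close, or fill a call up. It gives the time, the measured TCP pose, the force, the opening and the grip force at its end, in the units of the state.
- robot.sense(): the state, without advancing time (a new reading comes with each control period).
- robot.camera(name): name is "side" or "top" or "wrist"; returns the picture (480x640x3 uint8, blue, green, red); there is no depth.
- robot.camera_model(name): a dict with "fx", "fy", "cx", "cy" (pixels), "k1" (the pictures are not rectified: a ray, as slopes to the right and down, at radius r is drawn at 1 + k1 r^2 times it, then the intrinsics apply), "origin" and "rotation" of the camera in the world. Camera axes: x right, y up, looking along -z (the intrinsics and any distortion apply to the point x, -y, -z); pixel columns grow to the right and rows downward; lengths in m; the calibration is good to about 2 mm. A picture is of the moment at which its call begins: read the wrist's pose just before it. camera_model takes no time and is no camera call; for the wrist camera it gives the pose at the moment of the call.
- robot.job_done(): hands the job in; it is judged then, once.
The state is a dict: "time_s": time; "joint_positions": joint angles; "joint_velocities": joint speeds; "tau": joint torques, N m; "ee_pos": TCP position; "eef_rot": TCP orientation; "force": force on the tool from outside, world axes, zero at the start; "ft_torque": the same for the moment, N m; "finger_gap": finger opening in m; "grip_force": force on a finger pad.
Only numpy, scipy, OpenCV 4.12 (cv2) and the standard library are available. Lean on these libraries where they do the work, as an engineer would, in place of code of your own. Each camera call takes 0.05 s, during which the arm holds its last target. There are 200 camera calls.

## Task

Two rotary polariser mounts lie flat on the bench. Turn the knurled ring of the larger one until its scale reads 60 degrees at the index line on its base, then let go. Leave the smaller mount's setting as it is.

Things in the scene. Friction and masses are not known exactly. Their poses are not given: they have to be found in the camera images.
- large_mount: Larger mount: fixed square aluminium base, 130 mm wide, 16 mm high, origin under its centre. On it a black dial 106 mm across, face 26 mm above the bench, and on that a knurled metal ring, 44 mm across, top at 66 mm; dial and ring turn as one. Index: white line on a small black block midway along the base's -x side (roughly towards the robot), at the dial's rim, level with its face.
- large_ring (a joint): Scale reading of the larger mount, rad (0 to 0.6 at the start; 1.047 = 60 degrees); grows as the ring turns counter-clockwise seen from above. Stops at -0.15 and 1.70; friction of 0.05 N m holds it anywhere. White marks on the dial: short every 10 degrees, long at 0, 30, 60, 90, a dot beside the 0. Values run clockwise from 0 seen from above, so 60 is the third long mark from the dot.
- large_grip (a point): Point on the larger mount's vertical axis at the height to grip its ring: 25 mm above the dial face, 15 mm below the ring's top, 51 mm above the bench. z is up; it turns with the ring, -x pointing to the 0 mark. The ring is round and may be gripped along any horizontal direction; beside it is only the low dial and base.
- small_zero (a point): Outer end of the 0 mark on the smaller mount's dial, 35 mm from its axis, 26 mm above the bench; -x points outward. The smaller mount is of the same form: base 92 mm wide, dial 72 mm and ring 28 mm across, top at 52 mm. Its dial turns as freely and must be left alone.
There are look-alikes about, which are no part of the job. What is shaped like the large_mount but red is not meant.

How it is judged (in metres and radians):
At the end, for the whole second after the job is handed in: The larger mount's scale reads 60 degrees, give or take 10 degrees, and its ring is released and at rest; the smaller mount's dial has not been turned (value of joint large_ring between 0.8727 and 1.2217 rad and velocity of joint large_ring between -0.05 and 0.05 rad/s); the robot touches nothing.
It fails at once if the smaller mount's dial is turned (its 0 mark moves by more than 8 mm) (distance of small_zero from where it was at the start of the episode above 0.008 m).
It also fails if it takes over 27 s, if anything falls off the work surface, if the arm or the gripper's body presses on something with over 40 N, if the wrist force passes 120 N, or if a joint passes its speed limit or range.

## Working session

There is one attempt and no reset: what is moved stays moved. The work goes in short steps, Python scripts to look and compute and a shell command to move; the robot and the scene stay as the last step left them, time stands still between calls to the robot, and variables do not carry over. Pictures are saved under pics/ and viewed, at most 10 in all, crops included, and the job is handed in when it is done.

```bash
ls; mkdir -p pics; python3 - <<'E'
from cell import robot
import cv2
for n in("top","side"):
    cv2.imwrite(f"pics/{n}0.png",robot.camera(n)); print(n,robot.camera_model(n))
s=robot.sense();print(s)
E
```

```text
pics
top {'fx': 520.8468458296505, 'fy': 520.8468458296505, 'cx': 323.49936430827216, 'cy': 234.83754189364947, 'k1': -0.10767204171075222, 'origin': array([ 0.16256706, -0.22106228,  1.48659836]), 'rotation': array([ 12.75988412,   0.22770884, -92.83157595])}
side {'fx': 556.3717465108047, 'fy': 556.3717465108047, 'cx': 314.5754962931157, 'cy': 237.6859899640956, 'k1': -0.16027184917098264, 'origin': array([ 0.22575395, -1.20297032,  0.89790763]), 'rotation': array([ 50.81584814,   0.57124311, -16.26029523])}
{'time_s': 0.1, 'joint_positions': array([6.59881167e+01, 2.16583545e+01, 4.57108723e+00, 7.30171325e+01,
       8.94056450e-04, 8.36790240e+01]), 'joint_velocities': array([-0.06193993, -0.09060164,  0.18728562, -0.04591392, -0.01427149,
       -0.01665092]), 'tau': array([ 9.71350382e-04, -4.64694571e+01,  2.70582068e+01,  1.20734907e-02,
       -1.61125881e-04, -5.84075828e-07]), 'ee_pos': array([0.17449853, 0.54727986, 0.23045126]), 'eef_rot': array([-1.79896333e+02, -1.23828328e-02,  1.62309081e+02]), 'force': array([ 0.52816733,  0.3871054 , -0.28401711]), 'ft_torque': array([-0.02072347,  0.05077428, -0.03769635]), 'grip_force': 0.0, 'finger_gap': 0.08570442215014792}
```

View pics/top0.png

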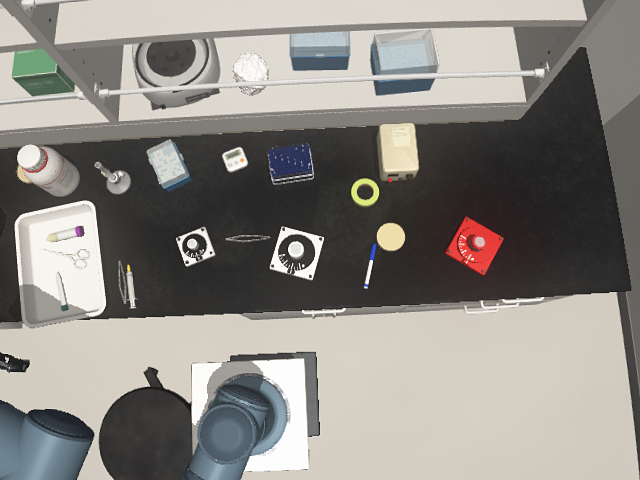

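The top view shows the large mount at about (297,252), the small one at (195,246), and the red decoy at (475,245). Next I'll localise both and enlarge the dials.

```bash
cat > h.py <<'E'
from cell import robot
import cv2, numpy as np
from scipy.spatial.transform import Rotation as R
def ray(m,px):
    K=np.array([[m['fx'],0,m['cx']],[0,m['fy'],m['cy']],[0,0,1.]])
    p=cv2.undistortPoints(np.array(px,float).reshape(-1,1,2),K,np.array([m['k1'],0,0,0.])).reshape(-1,2)
    d=np.c_[p[:,0],-p[:,1],-np.ones(len(p))]
    return d@R.from_euler('xyz',m['rotation'],degrees=True).as_matrix().T
def plane(m,px,z):
    d=ray(m,px);o=np.array(m['origin']);return o+d*((z-o[2])/d[:,2])[:,None]
def pix(m,P):
    q=(np.atleast_2d(P)-m['origin'])@R.from_euler('xyz',m['rotation'],degrees=True).as_matrix()
    s=np.c_[q[:,0],-q[:,1]]/-q[:,2:];s=s*(1+m['k1']*(s**2).sum(1,keepdims=True))
    return s*m['fx']+[m['cx'],m['cy']]
E
python3 - <<'E'
from h import *
im=cv2.imread("pics/top0.png");m=robot.camera_model("top")
g=im.min(2)
for n,(u,v) in dict(L=(297,252),S=(195,246)).items():
    k=np.zeros_like(g);k[v-32:v+32,u-32:u+32]=(g>150)[v-32:v+32,u-32:u+32]*255
    cs,_=cv2.findContours(k,cv2.RETR_EXTERNAL,2);c=max(cs,key=cv2.contourArea)
    w=plane(m,c.reshape(-1,2),.016)
    r=cv2.minAreaRect((w[:,:2]*1000).astype(np.float32));print(n,r)
# side view prediction
    print(pix(robot.camera_model("side"),[r[0][0]/1e3,r[0][1]/1e3,.026]))
a=cv2.resize(im[215:290,160:340],None,fx=4.4,fy=4.4,interpolation=cv2.INTER_CUBIC);cv2.imwrite("pics/c.png",a)
E
```

```text
L ((447.3335266113281, -151.5155487060547), (128.50160217285156, 129.4219207763672), 72.03662872314453)
[[285.1988053  237.47637727]]
S ((481.18463134765625, 142.81765747070312), (92.46711730957031, 91.14231872558594), 19.89546012878418)
[[272.19229236 174.01318018]]
```

View pics/c.png

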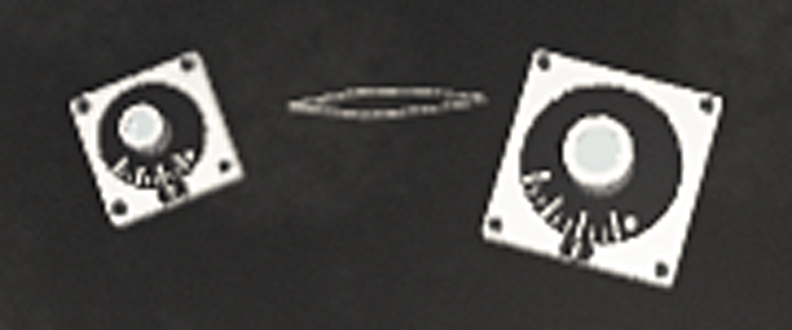

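View pics/side0.png

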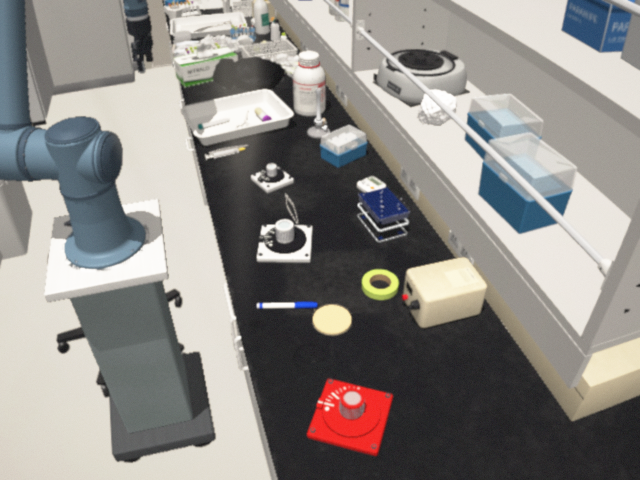

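Large mount centre is about (0.447, -0.152), and the scale reads roughly 15–20°. A lying pair of tweezers sits between the mounts. I'll move over by way of (0.42, 0.20) at height.

```bash
python3 -m crank '[85,-45,-34,0,0,0,0, 85,-90,-68,0,0,0,0, 85,-135,-102,0,0,0,0, 85,-180,-136,0,0,0,0, 85,-225,-170,0,0,0,0, 85,-270,-204,0,0,0,0, 85,-305,-231,0,0,0,0, 85,-339,-257,0,0,0,0]'
python3 -m crank '[85,-18,-45,0,0,0,0, 85,-36,-90,0,0,0,0, 85,-54,-135,0,0,0,0, 85,-72,-180,0,0,0,0, 85,-90,-225,0,0,0,0, 85,-110,-270,10,0,0,0, 85,-133,-327,20,0,0,0, 85,-133,-327,30,0,0,0]'
python3 - <<'E'
from h import *
m=robot.camera_model("wrist");cv2.imwrite("pics/w1.png",robot.camera("wrist"))
np.save("m1.npy",m,allow_pickle=True);print(m,pix(m,[[.447,-.152,.066],[.447,-.152,.026]]))
s=robot.sense();print(s['time_s'],s['ee_pos'],s['eef_rot'],s['joint_positions'])
E
```

```text
time_s: 1.1
ee_pos: [0.4201, 0.1984, 0.231]
eef_rot: [-180.0, -0.0, 162.3]
force: [0.2, 0.4, -0.4]
finger_gap: 0.0848
grip_force: 0.0
time_s: 2.1
ee_pos: [0.4471, -0.1557, 0.2005]
eef_rot: [-180.0, 0.0, 161.9]
force: [0.1, 0.6, -0.4]
finger_gap: 0.0847
grip_force: 0.0
{'fx': 335.49440664529794, 'fy': 335.49440664529794, 'cx': 323.5709140562579, 'cy': 234.53144217360364, 'k1': 0.01575046555907726, 'origin': array([ 0.36868683, -0.13019416,  0.34391805]), 'rotation': array([-1.88614430e+01,  2.74736630e-02,  7.19093587e+01])} [[327.88962485 219.4607417 ]
 [327.40979068 207.93941228]]
2.15 [ 0.44588451 -0.15317361  0.19913231] [ 1.79957405e+02 -1.68588183e-01  1.62083181e+02] [-2.66859510e+01  1.05818441e+01 -1.51750187e+01  6.44162484e+01
  1.63956197e-02 -8.76909448e+00]
```

View pics/w1.png

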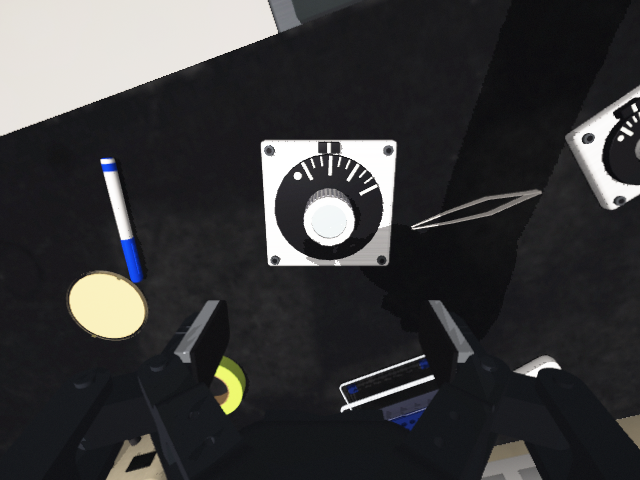

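The wrist view shows the ring top at (329,222), the dot at (297,176) and the 0 mark at (306,170). The 30, 60 and 90 marks are at (330,165), (352,172) and (368,189), with the index at (329,147), so it reads about 30°.

```bash
python3 - <<'E'
from h import *
m=np.load("m1.npy",allow_pickle=True).item()
im=cv2.imread("pics/w1.png");g=im.min(2)
k=np.zeros_like(g);k[130:275,250:405]=(g[130:275,250:405]>120)*255
c=max(cv2.findContours(k,cv2.RETR_EXTERNAL,2)[0],key=cv2.contourArea)
r=cv2.minAreaRect((plane(m,c.reshape(-1,2),.016)[:,:2]*1000).astype(np.float32));print(r)
C=plane(m,[[329,222]],.066)[0];print(C)
for c in (C,np.array([r[0][0]/1e3,r[0][1]/1e3,0])):
    P=plane(m,[[306,170],[330,165],[352,172],[368,189],[329,147]],.026)-c
    a=np.degrees(np.arctan2(P[:,1],P[:,0]));print(a, (a[:4]-a[4]+180)%360-180)
E
```

```text
((448.16131591796875, -151.63427734375), (128.5546417236328, 128.2838897705078), 71.90373229980469)
[ 0.44947207 -0.15178788  0.066     ]
[-169.50279399  160.20420363  131.17587741  100.87612257  161.64608425] [ 28.85112176  -1.44188062 -30.47020684 -60.76996168]
[-168.98421539  159.7986204   129.97209264   99.19168608  161.38489807] [ 29.63088654  -1.58627767 -31.41280543 -62.19321199]
```

Reading is about 29°, so it needs about 31° counter-clockwise, which is a negative turn about tool z. I'll descend, then grip.

```bash
python3 -m crank '[85,-1,3,30,0,0,0, 85,-1,3,60,0,0,0, 85,-1,3,90,0,0,0, 85,-1,3,120,0,0,0, 85,-1,3,140,0,0,0, 85,-1,3,155,0,0,0, 85,-1,3,165,0,0,0, 85,-1,3,165,0,0,0]'
python3 -m crank '[60,0,0,0,0,0,0, 50,0,0,0,0,0,0, 42,0,0,0,0,0,0, 38,0,0,0,0,0,0, 38,0,0,0,0,0,0, 38,0,0,0,0,0,0, 38,0,0,0,0,0,0, 38,0,0,0,0,0,0]'
```

```text
time_s: 3.15
ee_pos: [0.4481, -0.1483, 0.0358]
eef_rot: [180.0, -0.1, 162.4]
force: [-0.5, 0.5, 0.2]
finger_gap: 0.0852
grip_force: 0.0
time_s: 4.15
ee_pos: [0.4489, -0.1518, 0.0376]
eef_rot: [-179.7, 0.1, 162.2]
force: [-3.6, -4.4, 7.3]
finger_gap: 0.0423
grip_force: 59.7
```

```bash
python3 -m crank '[38,0,0,0,0,0,-5, 38,0,0,0,0,0,-10, 38,0,0,0,0,0,-15, 38,0,0,0,0,0,-20, 38,0,0,0,0,0,-25, 38,0,0,0,0,0,-31, 38,0,0,0,0,0,-31, 38,0,0,0,0,0,-31]'
python3 -m crank '[50,0,0,0,0,0,0, 60,0,0,0,0,0,0, 85,0,0,0,0,0,0, 85,0,0,0,0,0,0, 85,0,0,0,0,0,0, 85,0,0,0,0,0,0, 85,0,0,0,0,0,0, 85,0,0,0,0,0,0]'
python3 -m crank '[85,0,0,-10,0,0,0, 85,0,0,-30,0,0,0, 85,0,0,-60,0,0,0, 85,0,0,-90,0,0,0, 85,0,0,-120,0,0,0, 85,0,0,-150,0,0,0, 85,0,0,-165,0,0,0, 85,0,0,-165,0,0,0]'
python3 - <<'E'
from h import *
m=robot.camera_model("wrist");im=robot.camera("wrist");np.save("m2.npy",m,allow_pickle=True)
cv2.imwrite("pics/w2.png",im)
u,v=pix(m,[.4485,-.1517,.026])[0].astype(int);print(u,v)
cv2.imwrite("pics/w2c.png",cv2.resize(im[max(v-85,0):v+85,u-85:u+85],None,fx=3,fy=3,interpolation=cv2.INTER_CUBIC))
E
```

```text
time_s: 5.15
ee_pos: [0.449, -0.1513, 0.0376]
eef_rot: [-179.8, -0.0, -166.7]
force: [-3.7, -4.1, 7.1]
finger_gap: 0.0425
grip_force: 59.6
time_s: 6.15
ee_pos: [0.4488, -0.1494, 0.0363]
eef_rot: [180.0, -0.0, -166.7]
force: [0.2, -0.0, 0.8]
finger_gap: 0.0849
grip_force: 0.0
time_s: 7.15
ee_pos: [0.4498, -0.1499, 0.2031]
eef_rot: [-179.9, 0.2, -166.7]
force: [0.1, -0.2, -1.2]
finger_gap: 0.0851
grip_force: 0.0
323 206
```

View pics/w2c.png

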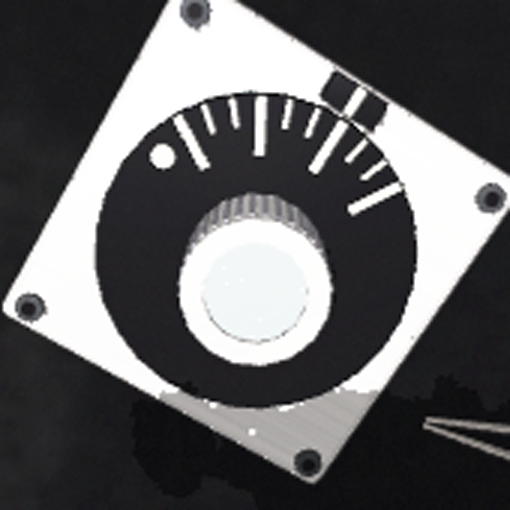

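The crop shows the 60 mark, running (345,122) to (313,170), in line with the index at (355,103). The ring is released and the arm is clear.

```bash
python3 -c "
from cell import robot
print(robot.job_done())"
```

```text
the job is handed in; nothing more can be done
None
```

I turned the larger mount's ring about 31° counter-clockwise, from about 29°. Its 60° mark now lines up with the index by eye. I released the ring, kept clear of the smaller mount, and handed the job in at about 7.2 s; no verdict was returned.

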